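Stand the solvent containers in their holders

TASK

Before work on the painting begins, stand each of the four loose containers upright in the plywood holder whose recess has its shape and size, right down on the recess floor: the amber bottle in the small round one, the wide glass jar in the large round one, the square jar in the square one and the flat oblong tin in the oblong one. Set them down rather than dropping them, tip none over, and leave the torch and the wooden block standing where they are.

Things in the scene. Friction and masses are not known exactly. Their poses are not given: they have to be found in the camera images.
- bottle: Small round amber glass bottle with a white paper label and a black screw cap: diameter 44 mm, straight-sided up to 66 mm, cap 30 mm across, 89 mm high overall, about 0.13 kg. Stands upright. Origin: centre of its underside, z up.
- jar: Wide round clear glass jar with white contents and a dark green lid: diameter 62 mm, glass 76 mm high, lid 60 mm across, 90 mm high overall, about 0.26 kg. Stands upright. Origin: centre of its underside, z up.
- square_jar: Reddish-brown stoneware square jar with a round aluminium cap: 52 x 52 mm in plan, sides 66 mm high, cap 38 mm across, 80 mm high overall, about 0.22 kg. Stands upright. Origin: centre of its underside, z up. x and y square to its sides.
- tin: Flat oblong metal tin, grey painted band, small black cap near one end of its top: 80 mm along its x, 46 mm along its y, sides 72 mm high, 86 mm high with the cap, about 0.30 kg. Stands upright. Origin: centre of its underside, z up.
- bottle_holder: Holder of the amber bottle: plate 82 x 82 mm, round recess 60 mm in diameter. Fixed to the bench. A square-edged plywood plate 14 mm high; its one recess is 10 mm deep (floor 4 mm above the bench), with a black rubber liner on the floor. Origin: centre of the plate's underside, below the recess's centre, z up.
- jar_holder: Holder of the glass jar: plate 98 x 98 mm, round recess 78 mm in diameter. Fixed to the bench. A square-edged plywood plate 14 mm high; its one recess is 10 mm deep (floor 4 mm above the bench), with a black rubber liner on the floor. Origin: centre of the plate's underside, below the recess's centre, z up.
- square_holder: Holder of the square jar: plate 88 x 88 mm, square recess 68 x 68 mm, its sides along x and y. Fixed to the bench. A square-edged plywood plate 14 mm high; its one recess is 10 mm deep (floor 4 mm above the bench), with a black rubber liner on the floor. Origin: centre of the plate's underside, below the recess's centre, z up.
- tin_holder: Holder of the tin: plate 114 mm along x, 80 mm along y; oblong recess 96 mm along x, 62 mm along y (the tin fits either way round). Fixed to the bench. A square-edged plywood plate 14 mm high; its one recess is 10 mm deep (floor 4 mm above the bench), with a black rubber liner on the floor. Origin: centre of the plate's underside, below the recess's centre, z up.
- torch: Bystander: black torch standing on its wide head, 42 mm across at the foot, 30 mm above, 94 mm high. Origin: centre of its underside, z up.
- wood_block: Bystander: plain pale wooden block, 75 mm along x, 50 mm along y, 45 mm high. Origin: centre of its underside, z up.

How it is judged:
By the outcome, as a careful person would: the job done as asked, in the order asked, and still so for the second after the job is handed in, with the robot touching nothing.
It also fails if it takes over 112 s, if anything falls off the work surface, if the arm or the gripper's body presses on something with over 40 N, if the wrist force passes 120 N, or if a joint passes its speed limit or range.

ROBOT

A 6-joint arm with a two-finger parallel gripper is mounted at the origin on the work surface. World frame = base frame: x ahead of the robot, y to its left, z up, the work surface at z = 0. Lengths are in m, angles in rad, forces in N, time in s.
With the tool pointing down it reaches from about 0.375 to 0.9 m from the base axis. Payload 3.1 kg.
Tool frame: the origin (TCP) lies on the centre line of the jaws, within the pads' length; the fingertips stand 22 mm ahead of it and the grasp point (between the pads) lies 3 mm ahead of it; z points along the fingers, x is the direction in which the jaws open and shut, and the axes are right-handed (so a half turn about z gives the same grasp; the last joint's range is limited). The gripper opens to 87 mm and grips with 3 to 60 N. Pads are 19 mm wide; open, the fingers measure 117 mm over their backs; the gripper's body (75 mm by 190 mm) begins 51 mm behind the grasp point.
Start: joints at [-1.486, 0.527, 1.433, -0, 1.181, -0.178], TCP at [0.163, -0.603, 0.245] pointing down, gripper open.
Joint ranges: [-3.08, 3.08], [-0.75, 2.2], [0.22, 2.44], [-1.43, 4.57], [0, 2.65], [-2.85, 2.85]. Speed limits (rad/s): [2.79, 2.79, 3.14, 3.14, 3.14, 3.14].

INTERFACE

Orientations are given as a unit quaternion [x, y, z, w].
In Python, from rig import robot, camera, order gives the robot as it stands.
- The arm moves only by the shell command python3 -m pendant 'ROWS' [OPENING] [FORCE]. ROWS is JSON, a list of rows, each a list of 2 entries, a list of its own where there are three numbers: the shift along the tool's x, y, z in mm, then the turn about the tool's z in degrees. A call has 1 to 8 rows; each row shifts and turns the commanded pose from where the row before left it, along the tool's axes as they then stand; what a row does not reach is not made up. A row lasts 1/8 s, in which the tool goes at most 62.5 mm and 10.7 degrees, less where a joint would pass 70% of its speed; a pose out of reach is approached as far as the arm can. A call with a gripper value outside its range is refused whole. OPENING is the finger opening in mm, from 0 to 87, set as the call begins (- or left out, the last holds). The fingers move at their own pace and stop on an object; FORCE is the grip in N (left out, the last holds). Time passes only in rows, so rows that do not move let the fingers close. It gives the time, the measured TCP pose, the force and the opening at its end, in the units of the state.
- robot.get_obs(): the state, without advancing time (a new reading comes with each control period).
- camera(name): name is "side" or "top" or "wrist"; returns a dict with "pixels" (400x640x3 uint8, blue, green, red), "mtx" (3x3 intrinsics, pixels), "R" (3x3) and "t" (3): a world point X has camera coordinates R X + t. Camera axes: x right, y down, z forward; pixel columns grow to the right and rows downward; lengths in m; the calibration is good to about 2 mm. A picture is of the moment at which its call begins. There is no depth.
- order.hand_in(): hands the job in, once; it reports no verdict.
The state is a dict: "time": time; "q": joint angles; "joint_velocities": joint speeds; "joint_torque": joint torques, N m; "position": TCP position; "tool_rot": TCP orientation; "ft_force": force on the tool from outside, world axes, zero at the start; "moment": the same for the moment, N m; "grip_width": finger opening in m.
Only numpy, scipy, OpenCV 4.12 (cv2) and the standard library are available. Lean on these libraries where they do the work, as an engineer would, in place of code of your own. Each camera call takes 0.05 s, during which the arm holds its last target. There are 200 camera calls.

## Working session

There is one attempt and no reset: what is moved stays moved. The work goes in short steps, Python scripts to look and compute and a shell command to move; the robot and the scene stay as the last step left them, time stands still between calls to the robot, and variables do not carry over. Pictures are saved under pics/ and viewed, about 12 in all and at most 16, crops included, and the job is handed in when it is done.

```bash
mkdir -p pics; ls; python3 - <<'E'
from rig import robot,camera
import cv2
o=robot.get_obs();print(o)
for n in("top","side"):
    c=camera(n);cv2.imwrite(f"pics/{n}0.png",c["pixels"]);print(n,c["mtx"],c["R"],c["t"])
E
```

```text
pics
{'time': 0.0, 'q': array([-1.48550262e+00,  5.28451211e-01,  1.43392030e+00, -1.71055670e-05,
        1.18137718e+00, -1.78513475e-01]), 'joint_velocities': array([ 0.00041775, -0.00026501,  0.00043991, -0.00204869, -0.00281542,
        0.00077063]), 'joint_torque': array([ 6.58626486e-04, -4.40039062e+01, -1.76591384e+01,  6.33283379e-02,
        5.81624871e-02, -1.61938547e-04]), 'position': array([ 0.16292975, -0.60267338,  0.24357504]), 'tool_rot': array([ 7.93965591e-01, -6.07961741e-01, -7.31777275e-04, -7.91637869e-04]), 'ft_force': array([-0.52561892, -0.72587996, -0.16994754]), 'moment': array([ 0.02075364, -0.01139071,  0.00820228]), 'grip_width': 0.08694345814476459}
top [[398.19265718   0.         321.53533654]
 [  0.         398.19265718 195.08491703]
 [  0.           0.           1.        ]] [[ 0.00871962 -0.99985899 -0.01435186]
 [-0.99663626 -0.00752014 -0.0816065 ]
 [ 0.08148706  0.01501516 -0.99656129]] [0.00958788 0.49214926 0.86610875]
side [[426.12474052   0.         316.98042222]
 [  0.         426.12474052 190.1729801 ]
 [  0.           0.           1.        ]] [[-0.90828161 -0.41785957 -0.02044245]
 [-0.19924479  0.47502092 -0.85712113]
 [ 0.36786686 -0.77443432 -0.51470911]] [0.45466768 0.12262166 0.83974878]
```

View pics/top0.png

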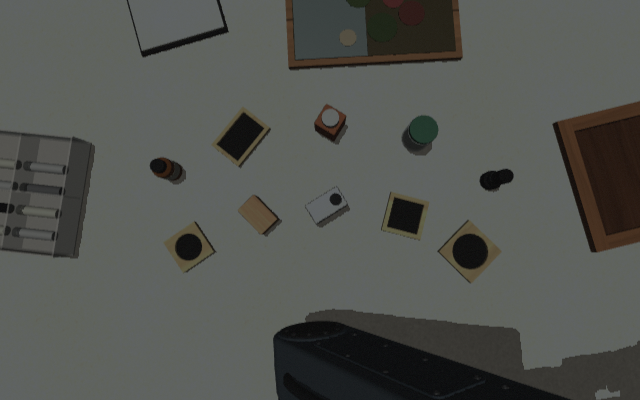

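View pics/side0.png

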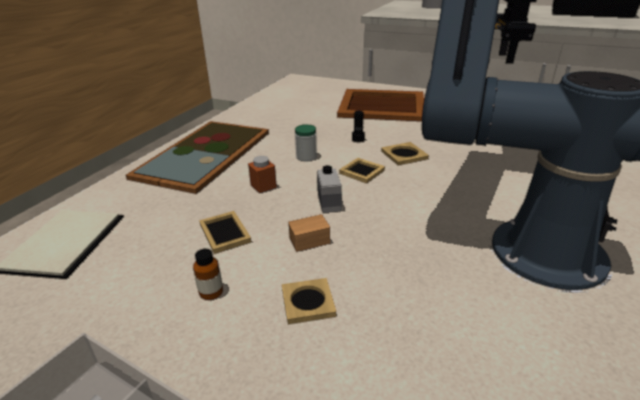

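```bash
cat > h.py <<'E'
import numpy as np, cv2
from rig import robot,camera
from scipy.spatial.transform import Rotation as Ro
def ray(c,uv,z):
    uv=np.atleast_2d(np.asarray(uv,float)); d=np.c_[uv,np.ones(len(uv))]@np.linalg.inv(c["mtx"]).T@c["R"]
    o=-c["R"].T@c["t"]; return o+d*((z-o[2])/d[:,2])[:,None]
def go(x,y,z=None,yaw=None):
    """tool-frame shift (mm) to world x,y[,z]; turn (deg) so tool x is along yaw (mod 180)"""
    o=robot.get_obs(); R=Ro.from_quat(o["tool_rot"]); p=o["position"]
    t=np.array([x,y,p[2] if z is None else z]); tx=R.as_matrix()[:,0]; a=np.degrees(np.arctan2(tx[1],tx[0]))
    print("t",round(o["time"],2),"pos",p.round(4),"toolx yaw",round(a,1),"tilt z",R.as_matrix()[:,2].round(3),"shift",(R.inv().apply(t-p)*1000).round(1),"F",o["ft_force"].round(1),"w",round(o["grip_width"]*1000,1),"q6",o["q"][5].round(2))
    if yaw is not None:
        d=(yaw-a+90)%180-90; print("turn about tool z (down):",round(-d,1))
E
python3 - <<'E'
from h import *
c=camera("top"); im=c["pixels"]; hsv=cv2.cvtColor(im,cv2.COLOR_BGR2HSV)
big=cv2.resize(im[90:290,140:540],None,fx=2,fy=2,interpolation=cv2.INTER_CUBIC); cv2.imwrite("pics/crop0.png",np.clip(big*1.6,0,255).astype(np.uint8))
g=im.max(2)
def rep(name,m,z):
    m=m.astype(np.uint8); m[:90]=0; m[290:]=0; m[:,:140]=0; m[:,530:]=0
    for k in cv2.findContours(m,cv2.RETR_EXTERNAL,cv2.CHAIN_APPROX_NONE)[0]:
        if cv2.contourArea(k)<40: continue
        uv=k[:,0,:]; w=ray(c,uv,z)[:,:2].astype(np.float32)*1000
        r=cv2.minAreaRect(w); (cx,cy)=cv2.minAreaRect(k)[0]
        print(name,"px",round(cx),round(cy),"rect c",np.round(r[0],1),"size",np.round(r[1],1),"ang",round(r[2],1))
rep("dark",g<40,.009)
rep("ply+",((hsv[...,1]>60)&(hsv[...,0]<35)&(g>60)),.014)
rep("red",((hsv[...,1]>110)&(hsv[...,0]<16)&(g>40)),.06)
rep("green",((hsv[...,1]>60)&(hsv[...,0]>45)&(hsv[...,0]<90)),.09)
for p in [(186,247),(240,136),(330,118),(328,130),(325,208),(335,199),(400,200),(258,210),(300,250)]: print(p,im[p[1],p[0]],hsv[p[1],p[0]])
E
```

```text
dark px 470 251 rect c [ 371.2 -315.3] size [75.1 74.4] ang 44.6
dark px 188 246 rect c [375.2 311. ] size [56.  56.3] ang 1.9
dark px 405 215 rect c [ 449.1 -173.5] size [67.3 66.1] ang 75.7
dark px 335 199 rect c [484.4 -16.6] size [22.6 22.5] ang 0.4
dark px 496 178 rect c [ 533.6 -378.7] size [40.3 75.1] ang 18.8
dark px 173 172 rect c [544.6 352.1] size [38.1 41.8] ang 69.8
dark px 158 166 rect c [556.7 387.5] size [32.2 37.1] ang 0.4
dark px 412 141 rect c [ 618.6 -189.9] size [56.4 39.1] ang 44.3
dark px 332 131 rect c [640.4  -8.3] size [43.9 72.6] ang 13.7
dark px 240 136 rect c [627.5 201.6] size [61.3 95.3] ang 52.0
ply+ px 188 247 rect c [374.7 309.8] size [81.  82.1] ang 35.3
ply+ px 470 251 rect c [ 371.5 -314.5] size [97.7 97.3] ang 44.9
ply+ px 257 214 rect c [449.1 157.8] size [76.6 50.4] ang 45.8
ply+ px 405 216 rect c [ 448.5 -172.3] size [87.7 86.8] ang 75.4
ply+ px 240 136 rect c [626.3 200.2] size [ 79.4 112.8] ang 52.1
ply+ px 330 119 rect c [666.9  -3.5] size [53.5 52.2] ang 59.0
red px 163 167 rect c [546.  353.8] size [31.5 40.7] ang 72.6
red px 330 119 rect c [652.9  -3.6] size [50.3 50.7] ang 58.9
green px 423 130 rect c [ 624.2 -196.3] size [56.9 58. ] ang 0.3
(186, 247) [15 17 16] [45 30 17]
(240, 136) [17 17 17] [ 0  0 17]
(330, 118) [98 99 96] [80  8 99]
(328, 130) [30 42 67] [ 10 141  67]
(325, 208) [98 99 95] [83 10 99]
(335, 199) [23 24 22] [75 21 24]
(400, 200) [13 14 14] [30 18 14]
(258, 210) [58 78 93] [17 96 93]
(300, 250) [94 99 96] [48 13 99]
```

View pics/crop0.png

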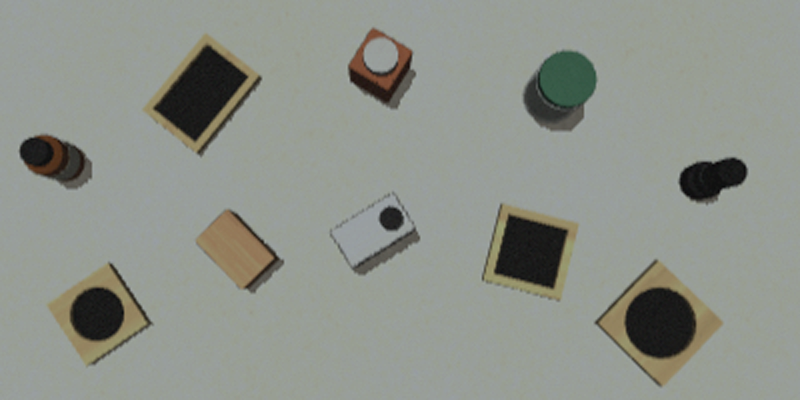

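```bash
python3 - <<'E'
from h import *
c=camera("top"); im=c["pixels"]; s=camera("side")
f=lambda l:np.array(l)/2+[140,90]-.25
P=lambda n,v:print(n,(v*1000).round(1).tolist())
P("cap bottle",ray(c,(158,164.5),.089)); 
t=ray(c,f([(330,234),(393,193),(413,228),(352,272)]),.072); P("tin",t); P("ctr",t.mean(0)); P("tin cap",ray(c,(335,199),.086))
e=t[1]-t[0]+t[2]-t[3]; print("tin yaw",np.degrees(np.arctan2(e[1],e[0])),np.linalg.norm(e)/2)
hsv=cv2.cvtColor(im,cv2.COLOR_BGR2HSV)
j=ray(c,(423,130),.09);P("jar",j)
q=ray(c,f([(374,28),(411,54),(386,96-20),(349,69)]),.066);P("sq",q);P("c",q.mean(0))
P("sqcap",ray(c,f((380,55)),.08))
# side
P("side bottle cap top",ray(s,(204.5,252.5),.089));P("side jar",ray(s,(306,129),.09));P("side sqcap",ray(s,(261,160),.08));P("tincap",ray(s,(327,168.5),.086))
sp=s["pixels"]; cv2.imwrite("pics/sc.png",np.clip(cv2.resize(sp[110:320,180:380],None,fx=3,fy=3,interpolation=cv2.INTER_CUBIC)[:600]*1.3,0,255).astype(np.uint8))
go(.545,.352,.245)
E
```

```text
cap bottle [[547.6, 352.9, 89.0]]
tin [[463.1, 47.7, 72.0], [506.6, -17.9, 72.0], [470.0, -39.0, 72.0], [423.7, 24.3, 72.0]]
ctr [465.9, 3.8, 72.0]
tin cap [[478.8, -15.2, 86.0]]
tin yaw -55.08973067510797 0.07859421528974143
jar [[623.1, -196.3, 90.0]]
sq [[685.4, 3.4, 66.0], [657.1, -36.5, 66.0], [633.0, -9.8, 66.0], [640.4, 29.8, 66.0]]
c [654.0, -3.3, 66.0]
sqcap [[651.9, -3.2, 80.0]]
side bottle cap top [[545.6, 353.3, 89.0]]
side jar [[618.7, -189.1, 90.0]]
side sqcap [[646.8, 3.4, 80.0]]
tincap [[476.8, -7.5, 86.0]]
t 0.25 pos [ 0.163  -0.6031  0.2441] toolx yaw -74.9 tilt z [-0.     0.001 -1.   ] shift [-822.4 -617.8    0. ] F [-0.4 -0.1  0.6] w 87.0 q6 -0.18
```

View pics/sc.png

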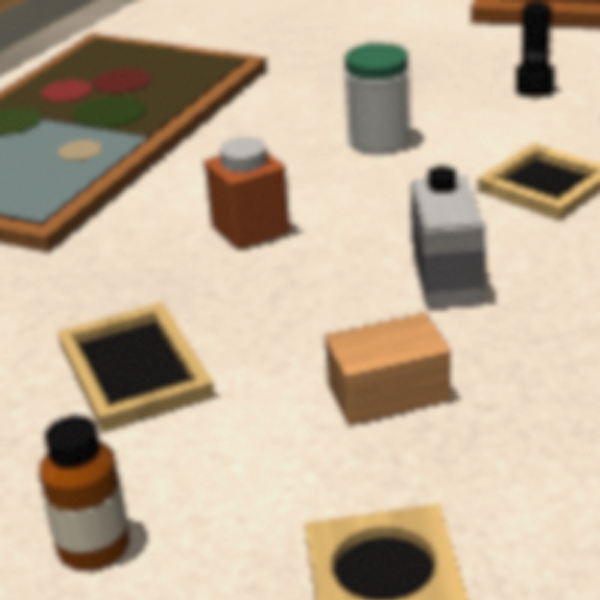

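```bash
python3 -m pendant '[[[-32,-50,0],0],[[-32,-50,0],0],[[-32,-50,0],0],[[-32,-50,0],0],[[-32,-50,0],0],[[-32,-50,0],0],[[-32,-50,0],0],[[-32,-50,0],0]]' 80; python3 -c "
from h import *
go(.546,.353,.245)"
```

```text
time: 1.25
position: [0.4836, -0.2504, 0.2447]
tool_rot: [0.794, -0.608, 0.0, 0.0]
ft_force: [-0.1, -1.0, 0.0]
grip_width: 0.0798
t 1.25 pos [ 0.4836 -0.2504  0.2447] toolx yaw -74.9 tilt z [ 0. -0. -1.] shift [-5.663e+02 -2.175e+02 -5.000e-01] F [-0.1 -1.   0. ] w 79.8 q6 0.62
```

```bash
python3 -m pendant '[[[-56,-22,0],0],[[-56,-22,0],0],[[-56,-22,0],0],[[-56,-22,0],0],[[-56,-22,0],0],[[-56,-22,0],0],[[-56,-22,0],0],[[-56,-22,0],0]]'; python3 -m pendant '[[[-56,-22,0],0],[[-56,-22,0],0],[[0,0,0],0],[[0,0,0],0]]'; python3 -c "
from h import *
go(.546,.353,.050)
c=camera('wrist');cv2.imwrite('pics/w1.png',c['pixels']);print(c['mtx'],c['R'],c['t'])"
```

```text
time: 2.25
position: [0.5355, 0.2285, 0.2446]
tool_rot: [0.794, -0.608, 0.0, -0.0]
ft_force: [1.2, -0.5, 0.1]
grip_width: 0.0801
time: 2.75
position: [0.5482, 0.3457, 0.244]
tool_rot: [0.794, -0.608, -0.0, 0.001]
ft_force: [0.4, 0.5, -0.6]
grip_width: 0.0801
t 2.75 pos [0.5482 0.3457 0.244 ] toolx yaw -74.8 tilt z [-0.001 -0.001 -1.   ] shift [-7.80e+00 -1.00e-01  1.94e+02] F [ 0.4  0.5 -0.6] w 80.1 q6 1.7
[[297.87383145   0.         317.56836683]
 [  0.         297.87383145 202.87159445]
 [  0.           0.           1.        ]] [[ 2.61929407e-01 -9.65086993e-01  2.84540860e-04]
 [-9.23034697e-01 -2.50430099e-01  2.92047450e-01]
 [-2.81779938e-01 -7.67584566e-02 -9.56403788e-01]] [0.18908835 0.55788242 0.57200427]
```

View pics/w1.png

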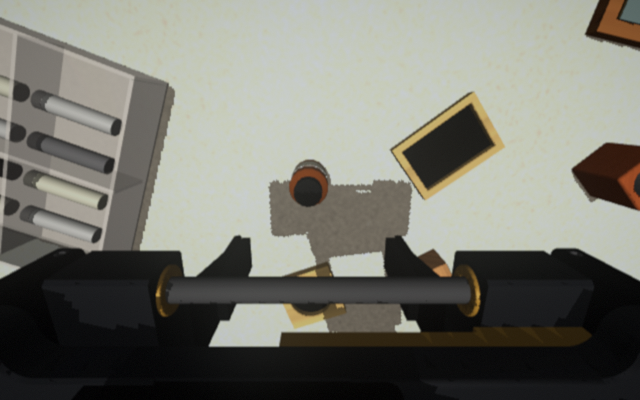

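```bash
python3 -c "
from h import *
c=camera('wrist');g=c['pixels'].max(2)
print(ray(c,[(309,191),(309,192)],.089))
hsv=cv2.cvtColor(c['pixels'],cv2.COLOR_BGR2HSV)
r=ray(c,[(x,y) for y in range(155,210) for x in range(285,335)],.089)
m=(g[155:210,285:335]<45).astype(np.uint8);k=max(cv2.findContours(m,0,1)[0],key=cv2.contourArea);print(cv2.minEnclosingCircle(k))
"
```

```text
[[0.54978259 0.35348549 0.089     ]
 [0.54875811 0.35321813 0.089     ]]
((22.25247573852539, 36.37128829956055), 14.091865539550781)
```

```bash
python3 -m pendant '[[[-7,0,45],0],[[0,0,50],0],[[0,0,50],0],[[0,0,35],0],[[0,0,13],0],[[0,0,0],0]]'; python3 -m pendant '[[[0,0,0],0],[[0,0,0],0],[[0,0,0],0],[[0,0,0],0],[[0,0,0],0],[[0,0,0],0]]' 30 20;  python3 -c "
from h import *
go(.375,.3105,.16)"
```

```text
time: 3.6
position: [0.5472, 0.3518, 0.0514]
tool_rot: [0.794, -0.609, -0.0, 0.0]
ft_force: [0.9, -0.3, 0.2]
grip_width: 0.0801
time: 4.35
position: [0.5471, 0.3533, 0.052]
tool_rot: [0.794, -0.608, 0.0, -0.001]
ft_force: [-1.0, 2.3, 3.9]
grip_width: 0.043
t 4.35 pos [0.5471 0.3533 0.052 ] toolx yaw -74.9 tilt z [ 0.001  0.001 -1.   ] shift [  -3.6  177.2 -108.1] F [-1.   2.3  3.9] w 43.0 q6 1.71
```

```bash
python3 -m pendant '[[[0,0,-25],0],[[0,0,-35],0],[[0,20,0],0],[[-1,45,0],0],[[-2,55,0],0],[[-1,45,0],0],[[0,12,0],0],[[0,0,0],0]]';  python3 -c "
from h import *
go(.375,.3105,.056)
c=camera('side');cv2.imwrite('pics/s2.png',cv2.resize(c['pixels'][200:360,180:380],None,fx=2.5,fy=2.5))"
```

```text
time: 5.35
position: [0.3752, 0.3106, 0.1116]
tool_rot: [0.794, -0.608, 0.0, -0.0]
ft_force: [0.9, 0.1, -1.0]
grip_width: 0.0434
t 5.35 pos [0.3752 0.3106 0.1116] toolx yaw -74.9 tilt z [ 0.001 -0.    -1.   ] shift [ 0.1  0.2 55.6] F [ 0.9  0.1 -1. ] w 43.4 q6 1.77
```

View pics/s2.png

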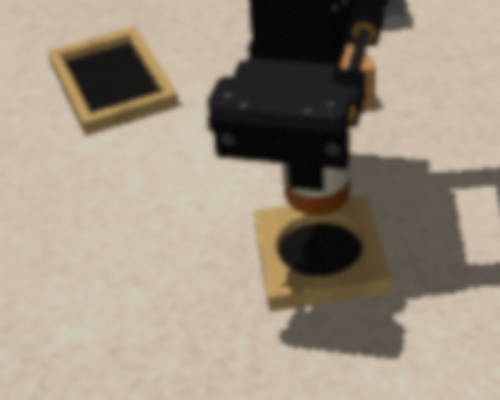

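```bash
python3 -m pendant '[[[0,0,20],0],[[0,0,20],0],[[0,0,11],0],[[0,0,2],0],[[0,0,0],0]]';python3 -m pendant '[[[0,0,1],0],[[0,0,1],0],[[0,0,0],0]]'
```

```text
time: 6.02
position: [0.3757, 0.3108, 0.0587]
tool_rot: [0.794, -0.608, 0.0, -0.0]
ft_force: [0.1, -0.5, -1.2]
grip_width: 0.0432
time: 6.4
position: [0.3751, 0.3106, 0.0568]
tool_rot: [0.794, -0.608, 0.0, -0.0]
ft_force: [-0.9, 0.8, -0.9]
grip_width: 0.0433
```

```bash
python3 -m pendant '[[[0,0,0.6],0],[[0,0,0.6],0],[[0,0,0],0]]';python3 -m pendant '[[[0,0,0.6],0],[[0,0,0],0]]'
```

```text
time: 6.78
position: [0.3751, 0.3106, 0.056]
tool_rot: [0.794, -0.608, 0.0, -0.0]
ft_force: [-0.6, -0.5, 5.4]
grip_width: 0.0432
time: 7.02
position: [0.3751, 0.3106, 0.0559]
tool_rot: [0.794, -0.608, 0.0, -0.0]
ft_force: [-2.3, -1.6, 10.3]
grip_width: 0.0435
```

```bash
python3 -m pendant '[[[0,0,-0.6],0],[[0,0,0],0],[[0,0,0],0],[[0,0,-10],0],[[0,0,-40],0],[[0,0,-55],0],[[0,0,-55],0],[[0,0,-20],0]]' 75; python3 -c "
from h import *
go(.600,-.150,.245)"
```

```text
time: 8.02
position: [0.3763, 0.3113, 0.2394]
tool_rot: [0.794, -0.608, 0.002, -0.003]
ft_force: [0.5, 0.3, -0.6]
grip_width: 0.0753
t 8.03 pos [0.3763 0.3113 0.2394] toolx yaw -74.9 tilt z [ 0.006  0.003 -1.   ] shift [503.7 -95.6  -5.7] F [ 0.5  0.3 -0.6] w 75.3 q6 1.77
```

```bash
python3 -m pendant '[[[56,-11,0],0],[[56,-11,0],0],[[56,-11,0],0],[[56,-11,0],0],[[56,-11,0],0],[[56,-11,0],0],[[56,-11,0],0],[[56,-10,0],0]]' 85;python3 -m pendant '[[[48,-15,0],0],[[0,0,0],0],[[0,0,0],0],[[0,0,0],0]]'; python3 -c "
from h import *
go(.622,-.194,.052)
b=camera('top');cv2.imwrite('pics/t3.png',cv2.resize(b['pixels'][90:290,140:540],None,fx=2,fy=2))
c=camera('wrist');cv2.imwrite('pics/w3.png',c['pixels'])
hsv=cv2.cvtColor(c['pixels'],cv2.COLOR_BGR2HSV);m=((hsv[...,1]>60)&(hsv[...,0]>45)&(hsv[...,0]<90)).astype(np.uint8)
k=max(cv2.findContours(m,0,1)[0],key=cv2.contourArea);(u,r)=cv2.minEnclosingCircle(k);print(u,r,ray(c,u,.09),ray(c,cv2.minAreaRect(k)[0],.09))"
```

```text
time: 9.02
position: [0.5762, -0.101, 0.2359]
tool_rot: [0.794, -0.608, 0.0, -0.0]
ft_force: [0.7, -0.0, 0.1]
grip_width: 0.0847
time: 9.52
position: [0.6019, -0.1402, 0.2354]
tool_rot: [0.794, -0.607, -0.001, 0.0]
ft_force: [-1.3, 0.2, 0.3]
grip_width: 0.0848
t 9.53 pos [ 0.6019 -0.1402  0.2354] toolx yaw -74.8 tilt z [-0.001  0.001 -1.   ] shift [ 57.4  -5.5 183.3] F [-1.3  0.2  0.3] w 84.8 q6 0.9
(379.5148620605469, 187.1096649169922) 29.770263671875 [[ 0.62813413 -0.19713368  0.09      ]] [[ 0.62793028 -0.19692744  0.09      ]]
```

View pics/w3.png

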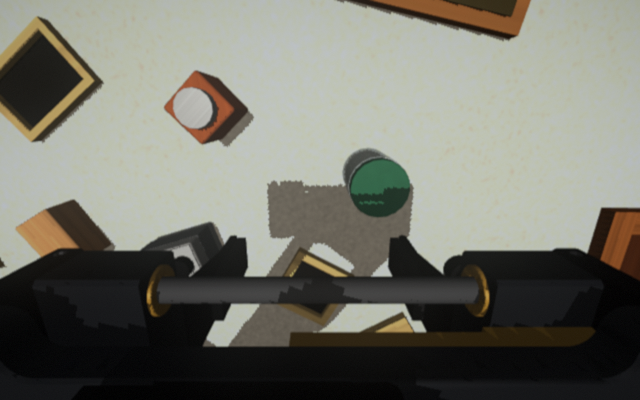

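```bash
python3 -c "
from h import *
for n in ('side','top'):
    c=camera(n);hsv=cv2.cvtColor(c['pixels'],cv2.COLOR_BGR2HSV);m=((hsv[...,1]>60)&(hsv[...,0]>45)&(hsv[...,0]<90)).astype(np.uint8)
    a=m.copy()*0
    if n=='side': a[110:150,285:330]=m[110:150,285:330]
    else: a[100:160,395:450]=m[100:160,395:450]
    k=max(cv2.findContours(a,0,1)[0],key=cv2.contourArea);x,y,w,h=cv2.boundingRect(k);print(n,x,y,w,h)
    if n=='side': print(ray(c,(x+w/2-.5,y+3.5),.09), ray(c,(x+w/2-.5,y+h/2),.083))
go(.6255,-.1965,.052)
"
```

```text
side 296 125 19 11
[[ 0.62274626 -0.19118998  0.09      ]] [[ 0.62410063 -0.19340034  0.083     ]]Traceback (most recent call last):
  File "<string>", line 8, in <module>
    k=max(cv2.findContours(a,0,1)[0],key=cv2.contourArea);x,y,w,h=cv2.boundingRect(k);print(n,x,y,w,h)
ValueError: max() iterable argument is empty
```

```bash
python3 -m pendant '[[[59,-7,0],0],[[0,0,40],0],[[0,0,50],0],[[0,0,50],0],[[0,0,33],0],[[0,0,10],0],[[0,0,0],0],[[0,0,0],0]]' 86; python3 -m pendant '[[[0,0,0],0],[[0,0,0],0],[[0,0,0],0],[[0,0,0],0],[[0,0,0],0]]' 45 30;  python3 -c "
from h import *
go(.3715,-.315,.12)"
```

```text
time: 10.72
position: [0.6263, -0.1973, 0.0543]
tool_rot: [0.794, -0.608, 0.002, -0.0]
ft_force: [0.1, 0.2, -0.1]
grip_width: 0.0859
time: 11.35
position: [0.6253, -0.1973, 0.0528]
tool_rot: [0.794, -0.608, 0.001, 0.0]
ft_force: [-0.0, -1.2, 2.4]
grip_width: 0.0615
t 11.35 pos [ 0.6253 -0.1973  0.0528] toolx yaw -74.9 tilt z [ 0.001 -0.001 -1.   ] shift [ 47.5 275.7 -67.3] F [-0.  -1.2  2.4] w 61.5 q6 0.83
```

```bash
python3 -m pendant '[[[0,0,-20],0],[[0,0,-40],0],[[5,25,0],0],[[10,55,0],0],[[10,60,0],0],[[10,60,0],0],[[9,50,0],0],[[4,25,0],0]]'; python3 -m pendant '[[[0,0,0],0],[[0,0,0],0]]';  python3 -c "
from h import *
go(.3715,-.315,.058)
"
```

```text
time: 12.35
position: [0.3697, -0.3152, 0.113]
tool_rot: [0.793, -0.609, -0.001, -0.0]
ft_force: [-0.4, -0.4, -2.8]
grip_width: 0.0616
time: 12.6
position: [0.3727, -0.315, 0.1128]
tool_rot: [0.794, -0.608, 0.001, -0.0]
ft_force: [-0.9, 0.1, -3.3]
grip_width: 0.0615
t 12.6 pos [ 0.3727 -0.315   0.1128] toolx yaw -74.9 tilt z [ 0.001 -0.001 -1.   ] shift [-0.3  1.2 54.8] F [-0.9  0.1 -3.3] w 61.5 q6 0.38
```

```bash
python3 -m pendant '[[[0,1,20],0],[[0,0,20],0],[[0,0,11],0],[[0,0,2.5],0],[[0,0,0],0]]';python3 -m pendant '[[[0,0,0.7],0],[[0,0,0.7],0],[[0,0,0.7],0],[[0,0,0],0]]'; python3 -c "
from h import *
c=camera('side');cv2.imwrite('pics/s4.png',cv2.resize(c['pixels'][90:190,350:480],None,fx=4,fy=4))"
```

```text
time: 13.22
position: [0.3715, -0.3151, 0.059]
tool_rot: [0.794, -0.608, 0.0, 0.0]
ft_force: [-0.3, 0.2, -3.1]
grip_width: 0.0616
time: 13.72
position: [0.371, -0.3152, 0.0568]
tool_rot: [0.794, -0.608, 0.0, 0.0]
ft_force: [0.3, -0.4, -2.4]
grip_width: 0.0615
```

View pics/s4.png

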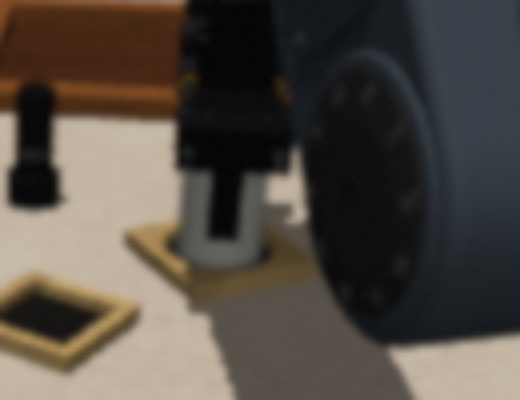

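The jar is inside the recess (pixels around 225,255 in the crop), nearly down; the force shows it still hangs.

```bash
python3 -m pendant '[[[0,0,0.6],0],[[0,0,0],0],[[0,0,0],0]]';python3 -m pendant '[[[0,0,0.5],0],[[0,0,0],0],[[0,0,0],0]]'
```

```text
time: 14.15
position: [0.371, -0.3152, 0.0568]
tool_rot: [0.794, -0.608, 0.0, 0.0]
ft_force: [-1.3, 0.7, 5.9]
grip_width: 0.0612
time: 14.52
position: [0.371, -0.3152, 0.0568]
tool_rot: [0.794, -0.608, 0.0, 0.0]
ft_force: [-1.5, 0.7, 10.1]
grip_width: 0.0616
```

```bash
python3 -m pendant '[[[0,0,-0.8],0],[[0,0,0],0],[[0,0,0],0],[[0,0,-10],0],[[0,0,-40],0],[[0,0,-55],0],[[0,0,-55],0],[[0,0,-20],0]]' 84; python3 -c "
from h import *
go(.58,-.01,.24,-31)"
```

```text
time: 15.52
position: [0.372, -0.3162, 0.2405]
tool_rot: [0.794, -0.608, 0.003, 0.001]
ft_force: [1.0, -0.2, -0.7]
grip_width: 0.084
t 15.53 pos [ 0.372  -0.3162  0.2405] toolx yaw -74.9 tilt z [ 0.004 -0.006 -1.   ] shift [-241.3 -280.7   -0.4] F [ 1.  -0.2 -0.7] w 84.0 q6 0.37
turn about tool z (down): -43.9
```

```bash
python3 -m pendant '[[[-40,-46,0],0],[[-40,-46,0],0],[[-40,-46,0],0],[[-40,-46,0],0],[[-40,-46,0],0],[[-40,-46,0],0],[[0,0,0],-10],[[0,0,0],-10]]';python3 -m pendant '[[[0,0,0],-10],[[0,0,0],-10],[[0,0,0],-4],[[0,0,0],0],[[0,0,0],0]]'; python3 -c "
from h import *
go(.653,-.003,.052)
c=camera('wrist');im=c['pixels'];cv2.imwrite('pics/w5.png',im)
hsv=cv2.cvtColor(im,cv2.COLOR_BGR2HSV)
m=((hsv[...,1]>110)&(hsv[...,0]<16)&(hsv[...,2]>40)).astype(np.uint8);m[:90]=0
for k in cv2.findContours(m,0,1)[0]:
    if cv2.contourArea(k)>200:
        r=cv2.minAreaRect((ray(c,k[:,0],.066)[:,:2]*1000).astype(np.float32));print(cv2.boundingRect(k),r)
"
```

```text
time: 16.52
position: [0.5748, -0.0101, 0.2367]
tool_rot: [0.889, -0.457, -0.0, 0.0]
ft_force: [0.1, -0.1, -0.0]
grip_width: 0.0841
time: 17.15
position: [0.5748, -0.0114, 0.2367]
tool_rot: [0.964, -0.267, 0.0, -0.0]
ft_force: [-0.4, 0.4, 1.1]
grip_width: 0.0842
t 17.15 pos [ 0.5748 -0.0114  0.2367] toolx yaw -30.9 tilt z [ 0.  0. -1.] shift [ 62.8 -47.4 184.7] F [-0.4  0.4  1.1] w 84.2 q6 0.33
(594, 233, 46, 29) ((834.8782348632812, -246.94598388671875), (52.02497863769531, 11.492119789123535), 4.393895626068115)
(610, 137, 30, 51) ((866.005859375, -155.22250366210938), (53.459659576416016, 29.182498931884766), 76.48014068603516)
(352, 121, 52, 50) ((652.2030639648438, -3.2213096618652344), (49.88054656982422, 51.067596435546875), 59.08014678955078)
(488, 90, 92, 160) ((783.789306640625, -117.90065002441406), (14.837281227111816, 214.94505310058594), 3.4514384269714355)
(139, 90, 26, 65) ((467.71588134765625, 136.1953125), (65.96748352050781, 22.997989654541016), 45.2472038269043)
(127, 90, 10, 60) ((452.0438537597656, 147.0970001220703), (58.92506408691406, 7.504448413848877), 45.962745666503906)
```

View pics/w5.png

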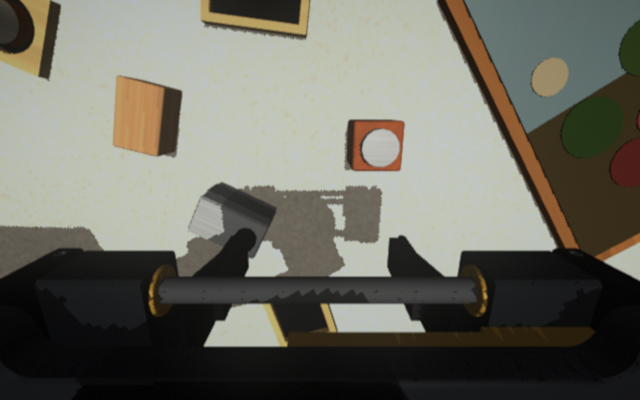

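```bash
python3 -m pendant '[[[40,-30,0],0],[[23,-17,20],0],[[0,0,50],0],[[0,0,50],0],[[0,0,45],0],[[0,0,22],0],[[0,0,0],0],[[0,0,0],0]]' 84; python3 -m pendant '[[[0,0,0],0],[[0,0,0],0],[[0,0,0],0],[[0,0,0],0],[[0,0,0],0],[[0,0,0],0]]' 35 30;  python3 -c "
from h import *
go(.449,-.173,.16,-14.5)"
```

```text
time: 18.2
position: [0.654, -0.0036, 0.0505]
tool_rot: [0.964, -0.266, 0.001, -0.0]
ft_force: [-0.0, 0.4, 0.9]
grip_width: 0.0841
time: 18.95
position: [0.6529, -0.0034, 0.0497]
tool_rot: [0.964, -0.266, -0.0, -0.0]
ft_force: [-1.1, 1.2, 2.9]
grip_width: 0.0517
t 18.95 pos [ 0.6529 -0.0034  0.0497] toolx yaw -30.9 tilt z [-0.  0. -1.] shift [ -88.   250.3 -110.2] F [-1.1  1.2  2.9] w 51.7 q6 0.36
turn about tool z (down): -16.4
```

```bash
python3 -m pendant '[[[0,0,-20],0],[[0,0,-45],0],[[0,0,-45],0],[[-14,40,0],0],[[-20,56,0],0],[[-20,56,0],0],[[-19,54,0],0],[[-15,44,0],0]]'; python3 -m pendant '[[[0,0,0],-8],[[0,0,0],-8.4],[[0,0,0],0],[[0,0,0],0]]';  python3 -c "
from h import *
go(.449,-.173,.056,-14.5)
"
```

```text
time: 19.95
position: [0.4478, -0.1741, 0.1603]
tool_rot: [0.964, -0.266, 0.001, 0.0]
ft_force: [0.2, -0.3, -2.0]
grip_width: 0.0518
time: 20.45
position: [0.4495, -0.1729, 0.1599]
tool_rot: [0.992, -0.127, 0.0, 0.0]
ft_force: [0.2, -0.5, -1.3]
grip_width: 0.0517
t 20.45 pos [ 0.4495 -0.1729  0.1599] toolx yaw -14.6 tilt z [ 0.001 -0.001 -1.   ] shift [ -0.6   0.2 103.9] F [ 0.2 -0.5 -1.3] w 51.7 q6 -0.35
turn about tool z (down): -0.1
```

Contact is expected at TCP z ≈ 0.0535.

```bash
python3 -m pendant '[[[-0.5,0,35],0],[[0,0,35],0],[[0,0,20],0],[[0,0,11],0],[[0,0,2],0],[[0,0,0],0],[[0,0,0],0]]';python3 -m pendant '[[[0,0,0.7],0],[[0,0,0.7],0],[[0,0,0.6],0],[[0,0,0],0]]'; python3 -m pendant '[[[0,0,0.6],0],[[0,0,0],0],[[0,0,0],0]]'
```

```text
time: 21.32
position: [0.4493, -0.173, 0.0572]
tool_rot: [0.992, -0.126, 0.001, 0.0]
ft_force: [-0.2, 0.5, -2.1]
grip_width: 0.0517
time: 21.82
position: [0.4487, -0.1727, 0.0544]
tool_rot: [0.992, -0.126, -0.0, -0.0]
ft_force: [0.4, -0.4, -3.8]
grip_width: 0.0516
time: 22.2
position: [0.4487, -0.1727, 0.0538]
tool_rot: [0.992, -0.126, -0.0, -0.0]
ft_force: [-0.3, 0.7, -2.0]
grip_width: 0.0515
```

```bash
python3 -m pendant '[[[0,0,0.6],0],[[0,0,0],0],[[0,0,0],0]]'; python3 -m pendant '[[[0,0,0.4],0],[[0,0,0],0],[[0,0,0],0]]'
```

```text
time: 22.58
position: [0.4488, -0.1727, 0.0537]
tool_rot: [0.992, -0.126, 0.0, 0.0]
ft_force: [-0.0, 0.7, 6.2]
grip_width: 0.0515
time: 22.95
position: [0.4488, -0.1727, 0.0537]
tool_rot: [0.992, -0.126, 0.0, 0.0]
ft_force: [-1.0, 1.1, 9.6]
grip_width: 0.0519
```

```bash
python3 -m pendant '[[[0,0,-0.6],0],[[0,0,0],0],[[0,0,0],0],[[0,0,-10],0],[[0,0,-40],0],[[0,0,-55],0],[[0,0,-55],0],[[0,0,-25],0]]' 75; python3 -m pendant '[[[0,0,0],-10],[[0,0,0],-10],[[0,0,0],-10],[[0,0,0],-10],[[0,0,0],-10],[[0,0,0],0]]';  python3 -c "
from h import *
go(.42,-.03,.24,35)"
```

```text
time: 23.95
position: [0.4497, -0.1733, 0.2422]
tool_rot: [0.992, -0.126, 0.003, 0.001]
ft_force: [-0.4, -0.9, -0.7]
grip_width: 0.0751
time: 24.7
position: [0.4486, -0.1725, 0.2388]
tool_rot: [0.953, 0.304, 0.0, 0.0]
ft_force: [-0.4, 0.8, 0.2]
grip_width: 0.0748
t 24.7 pos [ 0.4486 -0.1725  0.2388] toolx yaw 35.4 tilt z [ 0. -0. -1.] shift [  59.3 -132.7   -1.2] F [-0.4  0.8  0.2] w 74.8 q6 -1.22
turn about tool z (down): 0.4
```

```bash
python3 -m pendant '[[[28,-26,0],0],[[57,-27,0],0],[[30,0,0],0],[[0,0,0],0],[[0,0,0],0]]';  python3 -c "
from h import *
go(.466,.004,.05,35)
c=camera('wrist');cv2.imwrite('pics/w6.png',c['pixels'])"
```

```text
time: 25.32
position: [0.5105, -0.0635, 0.2384]
tool_rot: [0.953, 0.304, -0.001, -0.0]
ft_force: [-0.2, -0.2, 0.1]
grip_width: 0.075
t 25.32 pos [ 0.5105 -0.0635  0.2384] toolx yaw 35.4 tilt z [-0.001 -0.    -1.   ] shift [  3.1 -80.6 188.4] F [-0.2 -0.2  0.1] w 75.0 q6 -0.96
turn about tool z (down): 0.4
```

View pics/w6.png

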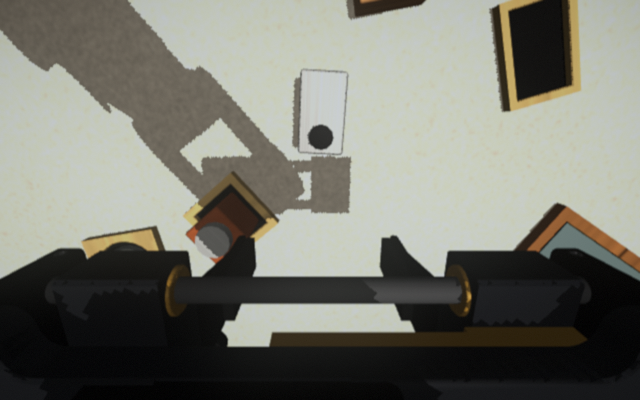

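```bash
python3 -c "
from h import *
c=camera('wrist')
t=ray(c,[(302.5,69),(348,72),(343,154),(299,151)],.072);print(t.mean(0));e=t[0]-t[3]+t[1]-t[2];print(np.degrees(np.arctan2(e[1],e[0])),np.linalg.norm(e)/2,np.linalg.norm(t[0]-t[1]+t[3]-t[2])/2)
m=t.mean(0);go(m[0],m[1],.05,np.degrees(np.arctan2(e[1],e[0]))-90)"
```

```text
[0.46951103 0.00358519 0.072     ]
122.64570641228138 0.07734756891668958 0.044177105569479305
t 25.43 pos [ 0.5104 -0.0639  0.2384] toolx yaw 35.4 tilt z [-0.001  0.    -1.   ] shift [  5.9 -78.6 188.4] F [ 0.9 -0.1  0.7] w 74.8 q6 -0.96
turn about tool z (down): 2.7
```

```bash
python3 -m pendant '[[[2,-40,0],0],[[2.5,-39,0],2],[[0,0,45],0],[[0,0,50],0],[[0,0,50],0],[[0,0,30],0],[[0,0,11],0],[[0,0,0],0]]'; python3 -m pendant '[[[0,0,0],0],[[0,0,0],0],[[0,0,0],0],[[0,0,0],0],[[0,0,0],0],[[0,0,0],0]]' 30 30;  python3 -c "
from h import *
go(.627,.201,.17,52)"
```

```text
time: 26.42
position: [0.4689, 0.0031, 0.0524]
tool_rot: [0.958, 0.288, -0.0, -0.0]
ft_force: [0.2, -0.1, -1.2]
grip_width: 0.0752
time: 27.18
position: [0.469, 0.0036, 0.053]
tool_rot: [0.958, 0.288, 0.0, 0.0]
ft_force: [-1.5, -0.6, 6.3]
grip_width: 0.0462
t 27.18 pos [0.469  0.0036 0.053 ] toolx yaw 33.5 tilt z [ 0. -0. -1.] shift [ 240.7  -77.3 -117. ] F [-1.5 -0.6  6.3] w 46.2 q6 -0.82
turn about tool z (down): -18.5
```

```bash
python3 -m pendant '[[[0,0,-20],0],[[0,0,-30],0],[[0,0,-30],0],[[35,-11,0],0],[[55,-18,0],0],[[58,-18,0],0],[[55,-18,0],0],[[37,-12,0],0]]'; python3 -m pendant '[[[0,0,0],-9],[[0,0,0],-9.5],[[0,0,0],0],[[0,0,0],0]]';  python3 -c "
from h import *
go(.627,.201,.056,52)
c=camera('side');cv2.imwrite('pics/s7.png',cv2.resize(c['pixels'][130:290,160:320],None,fx=3,fy=3))
"
```

```text
time: 28.18
position: [0.6275, 0.2028, 0.1317]
tool_rot: [0.957, 0.289, 0.0, -0.0]
ft_force: [1.3, -0.2, -1.8]
grip_width: 0.0455
time: 28.68
position: [0.6262, 0.2002, 0.132]
tool_rot: [0.899, 0.437, -0.0, -0.0]
ft_force: [-0.1, 0.2, -1.8]
grip_width: 0.0458
t 28.68 pos [0.6262 0.2002 0.132 ] toolx yaw 51.9 tilt z [-0.001 -0.    -1.   ] shift [ 1.1  0.2 76. ] F [-0.1  0.2 -1.8] w 45.8 q6 -0.77
turn about tool z (down): -0.1
```

View pics/s7.png

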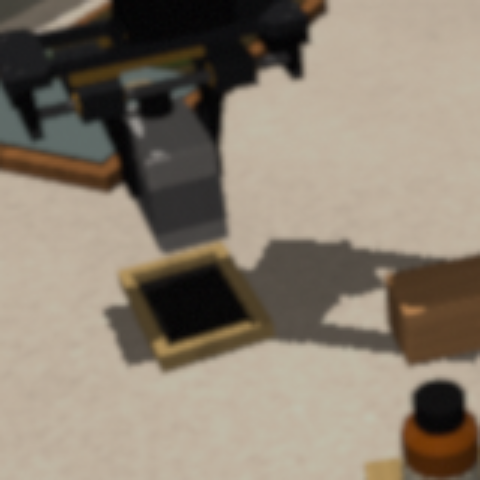

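The tin hangs upright and is aligned with the holder (crop 200,300). Lowering; contact is expected at z ≈ 0.057.

```bash
python3 -m pendant '[[[1,0,30],0],[[0,0,25],0],[[0,0,12],0],[[0,0,5],0],[[0,0,0],0],[[0,0,0],0]]';python3 -m pendant '[[[0,0,0.7],0],[[0,0,0.7],0],[[0,0,0.7],0],[[0,0,0],0],[[0,0,0],0]]'; python3 -m pendant '[[[0,0,0.5],0],[[0,0,0],0],[[0,0,0],0]]'
```

```text
time: 29.48
position: [0.628, 0.2013, 0.0615]
tool_rot: [0.899, 0.438, 0.001, 0.0]
ft_force: [-0.1, -0.2, -1.9]
grip_width: 0.0461
time: 30.1
position: [0.6273, 0.2012, 0.0583]
tool_rot: [0.899, 0.438, -0.0, -0.0]
ft_force: [-0.0, -0.2, -2.3]
grip_width: 0.0456
time: 30.48
position: [0.6273, 0.2011, 0.0578]
tool_rot: [0.899, 0.438, -0.0, 0.0]
ft_force: [0.3, 0.9, -2.5]
grip_width: 0.0463
```

```bash
python3 -m pendant '[[[0,0,0.6],0],[[0,0,0],0],[[0,0,0],0]]';python3 -m pendant '[[[0,0,0.6],0],[[0,0,0],0],[[0,0,0],0]]'; python3 -m pendant '[[[0,0,0.4],0],[[0,0,0],0],[[0,0,0],0]]'
```

```text
time: 30.85
position: [0.6273, 0.2012, 0.0572]
tool_rot: [0.899, 0.438, -0.0, -0.0]
ft_force: [1.3, 0.5, -1.9]
grip_width: 0.0459
time: 31.22
position: [0.6273, 0.2012, 0.057]
tool_rot: [0.899, 0.439, 0.0, 0.0]
ft_force: [-0.7, -0.7, 2.1]
grip_width: 0.0461
time: 31.6
position: [0.6273, 0.2012, 0.057]
tool_rot: [0.899, 0.439, 0.0, 0.0]
ft_force: [-2.7, 0.2, 4.7]
grip_width: 0.046
```

Seated at 4 mm above its pick height. Release, retreat, look.

```bash
python3 -m pendant '[[[0,0,0],0],[[0,0,0],0],[[0,0,0],0],[[0,0,-10],0],[[0,0,-40],0],[[0,0,-55],0],[[0,0,-55],0],[[0,0,-25],0]]' 75; python3 -m pendant '[[[-40,-20,0],0],[[-50,20,0],0],[[-50,20,0],0],[[-50,0,0],0],[[0,0,0],0],[[0,0,0],0]]';  python3 -c "
from h import *
go(.5,0)
c=camera('top');im=c['pixels'];cv2.imwrite('pics/t8.png',np.clip(1.5*cv2.resize(im[90:290,140:540],None,fx=2,fy=2,interpolation=2),0,255).astype(np.uint8))
c=camera('side');cv2.imwrite('pics/s8.png',cv2.resize(c['pixels'][100:340,170:450],None,fx=2.4,fy=2.4))
"
```

```text
time: 32.6
position: [0.629, 0.2015, 0.2463]
tool_rot: [0.899, 0.439, 0.004, 0.001]
ft_force: [-0.4, 0.5, -1.3]
grip_width: 0.0752
time: 33.35
position: [0.5269, 0.0392, 0.242]
tool_rot: [0.899, 0.438, 0.001, 0.0]
ft_force: [0.1, 0.3, -0.4]
grip_width: 0.0748
t 33.35 pos [0.5269 0.0392 0.242 ] toolx yaw 52.0 tilt z [ 0.002  0.    -1.   ] shift [-47.4   3.   -0.1] F [ 0.1  0.3 -0.4] w 74.8 q6 -1.05
```

View pics/t8.png

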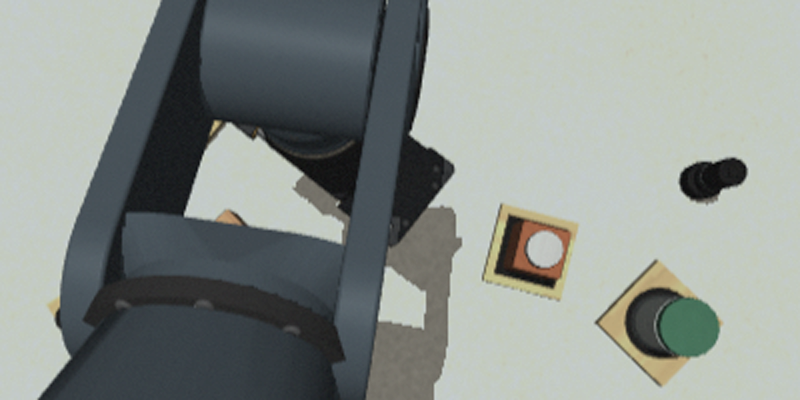

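View pics/s8.png

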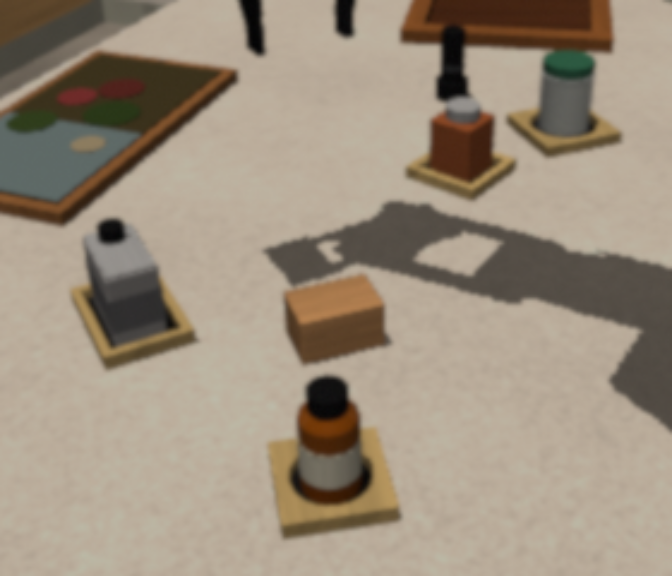

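The side view shows all four standing upright in their recesses: tin (130,300), bottle (330,460), square jar (462,150), jar (567,110). The torch and the block stand where they were.

```bash
python3 -c "
from rig import order
print(order.hand_in())"
```

```text
the job is handed in; nothing more can be done
None
```

All four containers are standing upright in their matching holders, and the job was handed in at about 33 s of the 112 s allowed. I placed the bottle first, then the jar, the square jar and the tin. Each was lowered in steps of 0.4–1 mm until the wrist force showed contact, and only then released. The highest force I read was about 10 N.

**Seating:** every container stopped about 4 mm above its pick-up height, which matches the recess floor.

**Final pictures:** the side camera shows all four upright inside their recesses, with the torch and the block standing where they were. In the top camera the arm hid the bottle, the tin and most of the block, so for those three I rely on the side view alone.

**Disagreements:** the cameras differed by up to about 5 mm on the jar's position and 2° on the tin's angle. I used averages, and the fits came out within the clearances.

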